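# Set the tape for the hob clearance and stack the tubs at its hook

### The job

The plastic food tubs must stand clear of the gas hob: take the end of the self-locking tape measure and pull its blade out until the red line on the blade is level with the mouth of the case, then let go and leave it out. Then stand the yellow-lidded tub lengthways in line with the blade, its end just up to the tape's hook without pushing the blade back in, and stack the small blue-lidded tub on it with all four feet down in the recesses of the yellow lid. Set both tubs down rather than dropping them, and leave everything else on the counter where it is.

Things in the scene. Friction and masses are not known exactly. Their poses are not given: they have to be found in the camera images.
- tape: yellow and black tape measure case, 40 wide (x) x 75 long (y) x 68 high mm, upright on the counter, its back fixed by magnet to the side of the steel two-burner gas hob (85 high). Origin: on the counter under the middle of the blade's mouth in the case's front face. y points from the mouth into case and hob (the blade comes out along -y), x across the blade, z up
- shelf_edge (a point): middle of the lower front edge of the narrow wooden spice shelf (340 long along x, jars on top) that covers the case: 140 mm above the counter, overhanging the mouth by 15 mm (tape y = -0.015), legs 160 mm to either side. A hand at the blade's end has to lean back, away from the hob. Axes as the tape's
- tape_blade (a joint): length of blade out, m: mouth of the case to the outer face of the end hook (0 to 0.22). The red line (4 mm wide) crosses the blade 150 mm from that face: level with the mouth at 0.150; at first it is hidden in the case. Self-locking: the blade stays where it is left. Drawing it out takes 12 to 14 N (return spring 3 to 5 N plus brake); about 4 N on the hook pushes it back in
- tape_hook (a point): middle of the outer face of the blade's steel end hook, 12 mm above the counter (axes as the tape's). The blade is a stiff yellow strip 25 mm wide, from 10 to 14 mm above the counter; the hook is an upright plate 26 mm wide, 2 mm thick, from 3 to 23 mm above the counter. Gripped across the width
- base_tub: closed frosted food tub, yellow lid, 58 (x) x 96 (y) x 72 (z) mm, about 0.35 kg. Origin: centre of its footprint, at the undersides of its feet; z up, y along its length. Four square feet 10 x 10 x 5 mm under it and four square recesses 16 x 16 x 6 mm in the lid's top, all centred at x = +-16, y = +-35 mm. Both ends alike. Upright sides, gripped across the 58 mm
- small_tub: closed frosted food tub with a blue lid, 58 (x) x 96 (y) x 48 (z) mm, about 0.16 kg, same feet, recesses, axes and origin as the yellow-lidded tub. Properly stacked on that tub its origin is 67 mm above the other's origin (72 mm when the feet stand on top of the lid)
- salt_jar: white jar with a steel lid, 64 mm across, 105 high; bystander; origin: centre of its foot
- pepper_jar: brown jar with a dark brown cap, 52 mm across, 95 high; bystander; origin: centre of its foot
- amber_bottle: dark amber bottle with a yellow cap, 62 mm across, 185 high; bystander; origin: centre of its foot
- mug: blue mug, 76 mm across, 85 high, handle to its +y; bystander; origin: centre of its foot
- sauce_jug: big dark sauce bottle with a red cap, 90 mm across, 220 high; bystander; origin: centre of its foot
- spatula: wooden spatula lying on the counter, 240 mm long; bystander; origin: its underside at mid-length, x along it
Not all that is in view belongs to the job. Leave any pink look-alike of the base_tub alone.

How it is judged:
By the outcome, as a careful person would: the job done as asked, in the order asked, and still so for the second after the job is handed in, with the robot touching nothing.
It also fails if it takes over 70 s, if anything falls off the work surface, if the arm or the gripper's body presses on something with over 40 N, if the wrist force passes 120 N, or if a joint passes its speed limit or range.

### The arm

A 7-joint arm with a two-finger parallel gripper is mounted at the origin on the work surface. World frame = base frame: x ahead of the robot, y to its left, z up, the work surface at z = 0. Lengths are in m, angles in rad, forces in N, time in s.
With the tool pointing down it reaches from about 0.4 to 0.85 m from the base axis. Payload 4.5 kg.
Tool frame: the origin (TCP) lies at the very end of the fingers, on their centre line; the grasp point (between the pads) lies 19 mm behind it; z points along the fingers, y is the line along which they close (so a half turn about z gives the same grasp; the last joint's range is limited). The gripper opens to 85 mm and grips with 20 to 120 N. Pads are 22 mm wide; open, the fingers measure 114 mm over their backs; the gripper's body (76 mm by 85 mm) begins 54 mm behind the grasp point. The pads swing forward as they close: fully open they stand 13 mm farther back than shut.
Start: joints at [-1.145, 0.689, -0.195, 1.565, 0.157, 0.902, -0.215], TCP at [0.239, 0.578, 0.231] pointing down, gripper open.
Joint ranges: [-3.01, 3.01], [-0.46, 2.08], [-1.47, 1.51], [0.13, 2.56], [-1, 4.14], [0.04, 2.09], [-2.66, 2.66]. Speed limits (rad/s): [2.57, 2.57, 3.14, 3.14, 3.14, 3.14, 3.14].

### API

Orientations are given as a 3x3 rotation matrix whose columns are the frame's x, y, z axes.
In Python, from rig import * gives the robot as it stands. The module is installed in compiled form; this text tells all that it offers.
- The arm moves only by the tool carry_out, never from a script. Its argument "plan" is a list of rows, each a list of 7 numbers: the turn, a rotation vector about the tool's x, y, z in rad, then the shift along the tool's x, y, z in mm, then the opening, from -1 (shut) to 1 (fully open). In form: [[ax, ay, az, x, y, z, fingers], ...]. A call has 1 to 20 rows; each row is the pose to reach, as a shift and turn from the pose commanded when the call began, along the tool's axes at that moment; what a row does not reach only later rows make up. A row lasts 1/8 s, in which the tool goes at most 62.5 mm and 10.7 degrees, less where a joint would pass 70% of its speed; a pose out of reach is approached as far as the arm can. A call with a gripper value outside its range is refused whole. The fingers move at their own pace and stop on an object; "grip_force" is the grip in N (left out, the last holds). Time passes only in rows, so rows that repeat a pose let the fingers close. It gives the time, the measured TCP pose, the force, the opening and the grip force at its end, in the units of the state.
- state(): the state, without advancing time (a new reading comes with each control period).
- capture(name): name is "side" or "top"; returns the picture (420x560x3 uint8, red, green, blue); there is no depth.
- camera_info(name): a dict with "K" (3x3 intrinsics, pixels), "rvec" (rotation vector, rad) and "tvec" (3), from world to camera coordinates, as OpenCV has them. Camera axes: x right, y down, z forward; pixel columns grow to the right and rows downward; lengths in m; the calibration is good to about 2 mm. A picture is of the moment at which its call begins. camera_info takes no time and is no camera call.
- close_job(): hands the job in; it is judged then, once.
The state is a dict: "t": time; "joint_pos": joint angles; "qd": joint speeds; "tau": joint torques, N m; "ee_pos": TCP position; "tool_rot": TCP orientation; "wrist_force": force on the tool from outside, world axes, zero at the start; "ft_torque": the same for the moment, N m; "grip_width": opening from 0.0 (shut) to 1.0 (fully open); "finger_force": force on a finger pad.
Only numpy, scipy, OpenCV 4.12 (cv2) and the standard library are available. Lean on these libraries where they do the work, as an engineer would, in place of code of your own. Each camera call takes 0.05 s, during which the arm holds its last target. There are 200 camera calls.

## Working session

There is one attempt and no reset: what is moved stays moved. The work goes in short steps, Python scripts to look and compute and a tool call to move; the robot and the scene stay as the last step left them, time stands still between calls to the robot, and variables do not carry over. Pictures are saved under pics/ and viewed, at most 13 in all, crops included, and the job is handed in when it is done.

Besides the shell and the picture viewer there is one more tool, called after "Call:" by a JSON object that holds its "method" and its "body", one argument or row to a line. carry_out: Moves the arm, as the interface text tells. Its arguments: {"type":"object","properties":{"plan":{"type":"array","items":{"type":"array","items":{"type":"number"}}},"grip_force":{"type":"number"}},"required":["plan"]}

```bash
mkdir -p pics; python3 - <<'E'
from rig import *
import cv2,numpy as np
for n in("side","top"):
    cv2.imwrite(f"pics/{n}0.png",capture(n)[:,:,::-1]); c=camera_info(n); R=cv2.Rodrigues(np.array(c["rvec"]))[0]
    print(n,c["K"],R.round(3),(-R.T@np.array(c["tvec"]).ravel()).round(3))
s=state();print(s["tool_rot"],s["ee_pos"],s["t"],s["wrist_force"])
E
```

```text
side [[542.65240928   0.         271.78768027]
 [  0.         542.65240928 200.70237925]
 [  0.           0.           1.        ]] [[ 0.696 -0.718  0.024]
 [-0.408 -0.423 -0.809]
 [ 0.591  0.553 -0.587]] [-0.091 -0.726  0.809]
top [[544.67467396   0.         275.95713096]
 [  0.         544.67467396 203.27229297]
 [  0.           0.           1.        ]] [[ 0.013 -1.    -0.015]
 [-0.997 -0.011 -0.077]
 [ 0.077  0.015 -0.997]] [ 0.536 -0.056  1.329]
[[-9.24262967e-01  3.81756052e-01 -5.33846487e-04]
 [ 3.81756406e-01  9.24261570e-01 -1.61113641e-03]
 [-1.21647285e-04 -1.69291304e-03 -9.99998560e-01]] [0.23846292 0.57707548 0.23055064] 0.1 [0.06607907 0.13174904 0.43867283]
```

View pics/side0.png

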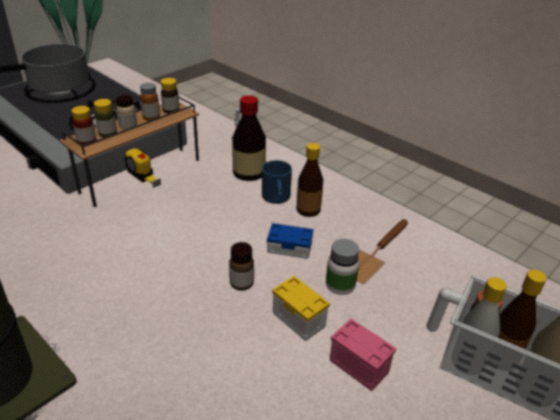

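View pics/top0.png

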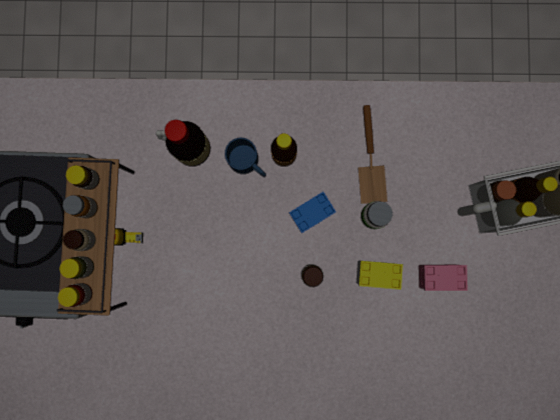

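The side view shows the tape at about (140,165) with its hook at (153,182), the yellow tub at (300,305), the blue tub at (290,240) and the pink look-alike at (362,352). In the top view the hook is at (143,238), the yellow tub at (381,275) and the blue tub at (312,212). I'll enlarge these.

```bash
cat > h.py <<'E'
from rig import *
import cv2,numpy as np
def cam(n):
    c=camera_info(n); return np.array(c["K"]),cv2.Rodrigues(np.array(c["rvec"]))[0],np.array(c["tvec"]).ravel()
def ray(n,p,z):
    K,R,t=cam(n); d=R.T@np.linalg.inv(K)@[p[0],p[1],1]; o=-R.T@t
    return o+d*(z-o[2])/d[2]
def proj(n,P):
    K,R,t=cam(n); q=K@(R@np.asarray(P,float)+t); return q[:2]/q[2]
def crop(im,x,y,w,h,s):
    return cv2.resize(im[y:y+h,x:x+w],None,fx=s,fy=s,interpolation=cv2.INTER_CUBIC)
def grid(im,x,y,w,h,s,step=5):
    o=cv2.convertScaleAbs(crop(im,x,y,w,h,s),alpha=1.5)[:,:,::-1].copy()
    for u in range(-(-x//step)*step,x+w,step):
        X=int((u-x+.5)*s); cv2.line(o,(X,0),(X,6),(0,255,0),1)
        if u%10==0: cv2.putText(o,str(u),(X-8,16),0,.33,(0,255,0),1)
    for v in range(-(-y//step)*step,y+h,step):
        Y=int((v-y+.5)*s); cv2.line(o,(0,Y),(6,Y),(0,255,0),1)
        if v%10==0: cv2.putText(o,str(v),(8,Y+4),0,.33,(0,255,0),1)
    return o
E
python3 - <<'E'
from h import *
t=capture("top");s=capture("side")
a=np.hstack([grid(t,105,215,50,37,8),grid(s,118,142,50,37,8)])
b=np.hstack([grid(t,285,185,125,110,3.2),grid(s,260,218,110,110,3.2)]) 
b=b[:, :800] if b.shape[1]>800 else cv2.copyMakeBorder(b,0,0,0,800-b.shape[1],0)
o=np.vstack([a,b])[:600]; cv2.imwrite("pics/c1.png",o);print(o.shape)
E
```

```text
(600, 800, 3)
```

View pics/c1.png

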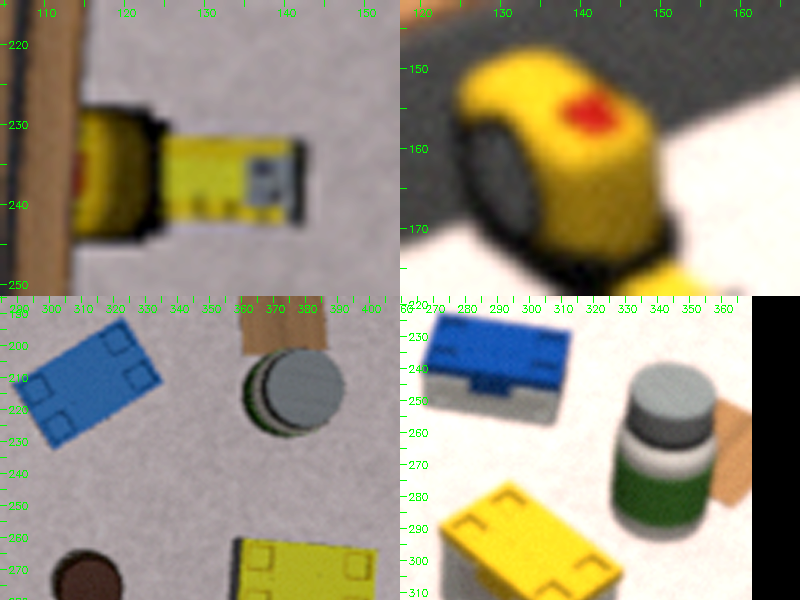

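The top-left crop shows the hook's outer face at about column 142, rows 232 to 242.5 (top view), with the mouth at about column 124. Both lids are clearly segmented by colour, so I'll use image code for those.

```bash
cat >> h.py <<'E'
def lid(im,lo,hi,roi,z):
    x,y,w,h=roi; hsv=cv2.cvtColor(im,cv2.COLOR_RGB2HSV)[y:y+h,x:x+w]
    m=cv2.inRange(hsv,np.array(lo),np.array(hi)); m=cv2.morphologyEx(m,cv2.MORPH_CLOSE,np.ones((5,5),np.uint8))
    c=max(cv2.findContours(m,cv2.RETR_EXTERNAL,cv2.CHAIN_APPROX_NONE)[0],key=cv2.contourArea)
    b=cv2.boxPoints(cv2.minAreaRect(c))+[x,y]
    W=np.array([ray("top",p,z) for p in b]); e=[W[1]-W[0],W[2]-W[1]]; L=[np.linalg.norm(v) for v in e]
    l=e[int(np.argmax(L))]
    return W.mean(0).round(4),round(float(np.degrees(np.arctan2(l[1],l[0])))%180,2),np.round(L,4),b.round(1).tolist()
YEL=((20,120,60),(38,255,255)); BLU=((95,120,40),(125,255,255))
E
python3 - <<'E'
from h import *
t=capture("top")
print("base",lid(t,*YEL,(340,245,75,60),.072))
print("small",lid(t,*BLU,(280,185,65,60),.048))
hk=[ray("top",p,.023) for p in((142.2,232),(142.2,242.5))];print("hook",hk)
bl=[ray("top",p,.014) for p in((125,231.7),(125,241.8),(139,231.9),(139,242))];print("blade",np.round(bl,4))
print("shelf",ray("top",(116,165),.14),ray("top",(109,312),.14), "mouth",ray("top",(124,237),.03))
E
```

```text
base (array([ 0.473, -0.277,  0.072]), 86.18, array([0.0572, 0.0967]), [[358.2, 285.4], [360.2, 260.3], [402.5, 263.7], [400.5, 288.8]])
small (array([ 0.6167, -0.1213,  0.048 ]), 122.71, array([0.0949, 0.0562]), [[288.7, 212.2], [322.8, 190.9], [335.4, 211.1], [301.4, 232.4]])
hook [array([0.56434061, 0.28521215, 0.023     ]), array([0.53916582, 0.28441556, 0.023     ])]
blade [[0.5647 0.3294 0.014 ]
 [0.5404 0.3286 0.014 ]
 [0.5647 0.2953 0.014 ]
 [0.5403 0.2946 0.014 ]]
shelf [0.70910744 0.31750797 0.14      ] [0.3878782  0.32137753 0.14      ] mouth [0.55171702 0.32668238 0.03      ]
```

```bash
cat >> h.py <<'E'
from scipy.spatial.transform import Rotation as Ro
def tool(yaw=0,tilt=0):
    """closing axis = world x turned by yaw(deg); tilt leans body to -y"""
    a=np.radians(tilt); c,s=np.cos(a),np.sin(a)
    return Ro.from_euler('z',yaw,degrees=True).as_matrix()@np.array([[0,1,0],[c,0,s],[s,0,-c]])
def deltas(*targets):
    s=state(); R=np.array(s["tool_rot"]); p=np.array(s["ee_pos"])
    print("now",p.round(4),"F",np.round(s["wrist_force"],1),"w",round(float(s["grip_width"]),3),"t",s["t"],"q",np.round(s["joint_pos"],2))
    for pos,Rt in targets:
        print(Ro.from_matrix(R.T@Rt).as_rotvec().round(3).tolist(),(R.T@(np.array(pos)-p)*1000).round(1).tolist())
E
python3 - <<'E'
from h import *
s=state()
deltas(((.25,.5,.30),np.array(s["tool_rot"])),((.34,.22,.30),tool(0,0)),((.552,.17,.16),tool(0,30)),((.552,.22,.07),tool(0,30)))
E
```

```text
now [0.2386 0.5774 0.2309] F [-0.5  0.4  0.4] w 1.0 t 0.25 q [-1.15  0.69 -0.19  1.57  0.16  0.9  -0.22]
[0.0, 0.0, 0.0] [-40.1, -67.2, -69.0]
[-0.001, 0.001, 1.179] [-230.2, -291.7, -68.8]
[-0.309, 0.461, 1.151] [-445.2, -256.8, 71.2]
[-0.309, 0.461, 1.151] [-426.1, -210.5, 161.1]
```

Call:
{"method": "carry_out", "body": {
  "plan": [
    [0, 0, 0, -40, -67, -69, 1],
    [0, 0, 0, -40, -67, -69, 1],
    [0, 0, 1.179, -230, -292, -69, 0.2],
    [0, 0, 1.179, -230, -292, -69, 0.2],
    [0, 0, 1.179, -230, -292, -69, 0.2],
    [0, 0, 1.179, -230, -292, -69, 0.2],
    [0, 0, 1.179, -230, -292, -69, 0.2],
    [0, 0, 1.179, -230, -292, -69, 0.2],
    [0, 0, 1.179, -230, -292, -69, 0.2],
    [-0.309, 0.461, 1.151, -445, -257, 71, 0.2],
    [-0.309, 0.461, 1.151, -445, -257, 71, 0.2],
    [-0.309, 0.461, 1.151, -445, -257, 71, 0.2],
    [-0.309, 0.461, 1.151, -445, -257, 71, 0.2],
    [-0.309, 0.461, 1.151, -445, -257, 71, 0.2],
    [-0.309, 0.461, 1.151, -445, -257, 71, 0.2],
    [-0.309, 0.461, 1.151, -445, -257, 71, 0.2]
  ]
}}

```text
t: 2.25
ee_pos: [0.5513, 0.1709, 0.16]
tool_rot: [[-0.0, 1.0, -0.001], [0.866, 0.0, 0.501], [0.501, -0.001, -0.866]]
wrist_force: [-0.5, 0.2, 0.5]
grip_width: 0.599
finger_force: 0.0
```

```bash
python3 - <<'E'
from h import *
deltas(((.552,.249,.08),tool(0,30)),((.552,.289,.0105),tool(0,30)))
E
```

```text
now [0.5513 0.1709 0.16  ] F [-0.5  0.2  0.5] w 0.599 t 2.25 q [ 0.12  0.78 -0.35  1.88 -0.59  0.51  0.39]
[-0.001, -0.001, 0.0] [27.5, 0.8, 108.4]
[-0.001, -0.001, 0.0] [27.3, 0.9, 188.6]
```

Call:
{"method": "carry_out", "body": {
  "plan": [
    [0, 0, 0, 27.5, 1, 108, 0.2],
    [0, 0, 0, 27.5, 1, 108, 0.2],
    [0, 0, 0, 27.5, 1, 140, 0.2],
    [0, 0, 0, 27.5, 1, 165, 0.2],
    [0, 0, 0, 27.5, 1, 180, 0.2],
    [0, 0, 0, 27.5, 1, 188.5, 0.2],
    [0, 0, 0, 27.5, 1, 188.5, 0.2],
    [0, 0, 0, 27.5, 1, 188.5, 0.2]
  ],
  "grip_force": 70
}}

```text
t: 3.25
ee_pos: [0.5535, 0.2879, 0.0116]
tool_rot: [[0.0, 1.0, 0.002], [0.866, -0.001, 0.5], [0.5, 0.002, -0.866]]
wrist_force: [0.3, 0.1, -0.7]
grip_width: 0.601
finger_force: 0.0
```

```bash
python3 - <<'E'
from h import *
t=capture("top");s=capture("side")
o=np.hstack([grid(t,100,205,80,75,5),grid(s,110,130,80,75,5)]); cv2.imwrite("pics/c2.png",o)
E
```

```text
(no output)
```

View pics/c2.png

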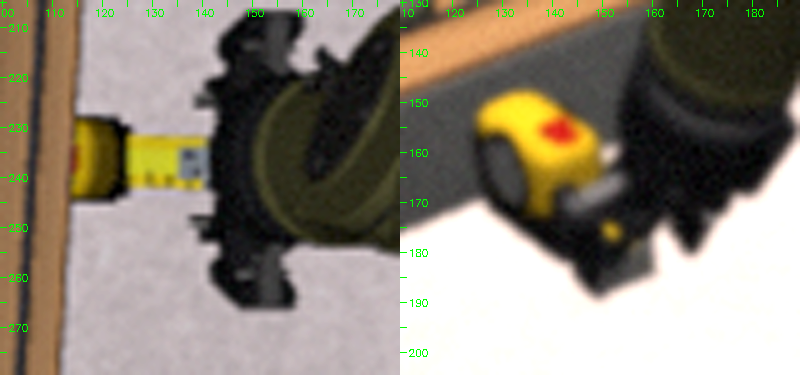

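Both fingers straddle the blade: the tips are at rows 224 and 249, and the blade's centre line is at about 237. I'll close and then pull most of the way.

Call:
{"method": "carry_out", "body": {
  "plan": [
    [0, 0, 0, 0, 0, 0, -1],
    [0, 0, 0, 0, 0, 0, -1],
    [0, 0, 0, 0, 0, 0, -1],
    [0, 0, 0, 0, 0, 0, -1],
    [0, 0, 0, 0, 0, 0, -1],
    [0, 0, 0, 0, 0, 0, -1]
  ],
  "grip_force": 70
}}

```text
t: 4.1
ee_pos: [0.552, 0.2881, 0.0115]
tool_rot: [[-0.0, 1.0, -0.001], [0.866, 0.001, 0.501], [0.501, -0.001, -0.866]]
wrist_force: [-2.2, -2.7, 6.5]
grip_width: 0.251
finger_force: 68.3
```

Call:
{"method": "carry_out", "body": {
  "plan": [
    [0, 0, 0, -8.7, 0, -5, -1],
    [0, 0, 0, -17.3, 0, -10, -1],
    [0, 0, 0, -26, 0, -15, -1],
    [0, 0, 0, -34.6, 0, -20, -1],
    [0, 0, 0, -43.3, 0, -25, -1],
    [0, 0, 0, -52, 0, -30, -1],
    [0, 0, 0, -60.6, 0, -35, -1],
    [0, 0, 0, -69.3, 0, -40, -1],
    [0, 0, 0, -78, 0, -45, -1],
    [0, 0, 0, -84, 0, -48.5, -1],
    [0, 0, 0, -84, 0, -48.5, -1],
    [0, 0, 0, -84, 0, -48.5, -1]
  ]
}}

```text
t: 5.6
ee_pos: [0.5498, 0.196, 0.0117]
tool_rot: [[-0.003, 1.0, -0.006], [0.862, 0.006, 0.506], [0.506, -0.004, -0.862]]
wrist_force: [-0.8, 9.1, -5.5]
grip_width: 0.245
finger_force: 70.1
```

```bash
python3 - <<'E'
from h import *
t=capture("top");s=capture("side")
o=np.hstack([grid(t,105,205,80,60,5),grid(s,115,140,80,60,5)]); cv2.imwrite("pics/c3.png",o)
E
```

```text
(no output)
```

View pics/c3.png

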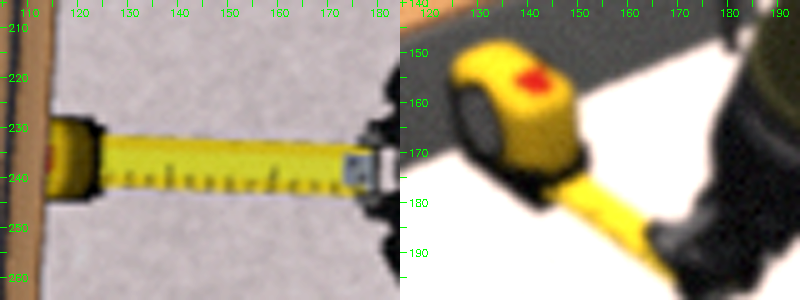

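The blade is out with no red line showing yet: the hook is at about column 179 and the mouth at about column 125. I'll pull about 11 mm more and look again.

```bash
python3 - <<'E'
from h import *
for p in((127,231.9),(127,241.9),(170,233.2),(170,242.9)): print(ray("top",p,.014).round(4))
print(ray("top",(124.8,237),.014), ray("top",(179.5,238),.023))
E
```

```text
[0.5643 0.3245 0.014 ]
[0.5402 0.3237 0.014 ]
[0.5625 0.22   0.014 ]
[0.5391 0.2193 0.014 ]
[0.55192976 0.32944826 0.014     ] [0.55106067 0.19491035 0.023     ]
```

Call:
{"method": "carry_out", "body": {
  "plan": [
    [0, 0, 0, -2.5, 0, -1.5, -1],
    [0, 0, 0, -5, 0, -3, -1],
    [0, 0, 0, -7.5, 0, -4.5, -1],
    [0, 0, 0, -9.5, 0, -5.5, -1],
    [0, 0, 0, -9.5, 0, -5.5, -1],
    [0, 0, 0, -9.5, 0, -5.5, -1]
  ]
}}

```text
t: 6.45
ee_pos: [0.5496, 0.1862, 0.0117]
tool_rot: [[-0.004, 1.0, -0.007], [0.862, 0.007, 0.507], [0.507, -0.004, -0.862]]
wrist_force: [-1.6, 11.7, -6.8]
grip_width: 0.247
finger_force: 69.4
```

```bash
python3 - <<'E'
from h import *
t=capture("top");s=capture("side")
t=cv2.medianBlur(t,1)
o=np.hstack([grid(t,112,222,40,30,10),grid(s,130,160,40,30,10)]); cv2.imwrite("pics/c4.png",o)
for c in range(119,134): print(c,t[234:241,c].mean(0).round())
E
```

```text
119 [63. 50.  4.]
120 [51. 41.  2.]
121 [50. 40.  3.]
122 [47. 37.  3.]
123 [27. 20.  2.]
124 [18. 17.  4.]
125 [85. 81. 14.]
126 [122. 118.  22.]
127 [134. 130.  25.]
128 [137. 133.  25.]
129 [136. 131.  26.]
130 [129. 124.  23.]
131 [130. 126.  24.]
132 [137. 131.  24.]
133 [137. 132.  25.]
```

View pics/c4.png

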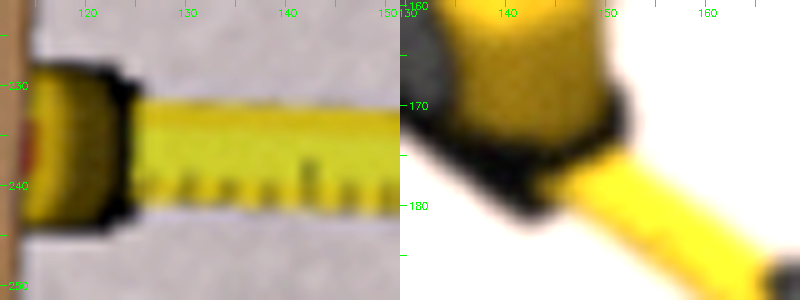

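No red yet, so I'll go on in small steps and watch the colour numerically.

Call:
{"method": "carry_out", "body": {
  "plan": [
    [0, 0, 0, -1.7, 0, -1, -1],
    [0, 0, 0, -3.5, 0, -2, -1],
    [0, 0, 0, -3.5, 0, -2, -1],
    [0, 0, 0, -3.5, 0, -2, -1]
  ]
}}

```text
t: 7.05
ee_pos: [0.5495, 0.1823, 0.0117]
tool_rot: [[-0.004, 1.0, -0.007], [0.862, 0.007, 0.507], [0.507, -0.004, -0.862]]
wrist_force: [-1.3, 12.7, -6.8]
grip_width: 0.249
finger_force: 69.4
```

```bash
cat >> h.py <<'E'
def red():
    t=np.mean([capture("top").astype(float) for _ in range(3)],0)
    for c in range(122,131): v=t[234:241,c].mean(0); print(c,v.round(),round(v[1]/v[0],2))
E
python3 -c "
from h import *
red()"
```

```text
122 [46. 37.  2.] 0.79
123 [27. 20.  3.] 0.76
124 [18. 17.  3.] 0.95
125 [89. 86. 14.] 0.96
126 [131. 126.  24.] 0.97
127 [133. 129.  26.] 0.97
128 [132. 128.  25.] 0.97
129 [137. 132.  25.] 0.97
130 [137. 132.  25.] 0.96
```

Call:
{"method": "carry_out", "body": {
  "plan": [
    [0, 0, 0, -1.3, 0, -0.8, -1],
    [0, 0, 0, -2.6, 0, -1.5, -1],
    [0, 0, 0, -2.6, 0, -1.5, -1],
    [0, 0, 0, -2.6, 0, -1.5, -1]
  ]
}}

```text
t: 7.7
ee_pos: [0.5495, 0.1794, 0.0117]
tool_rot: [[-0.004, 1.0, -0.007], [0.862, 0.007, 0.507], [0.507, -0.005, -0.862]]
wrist_force: [-2.7, 12.5, -7.9]
grip_width: 0.246
finger_force: 69.3
```

```bash
python3 -c "
from h import *
red()"
```

```text
122 [46. 38.  3.] 0.81
123 [28. 24.  3.] 0.86
124 [21.  2.  4.] 0.12
125 [88. 34.  8.] 0.39
126 [129. 108.  20.] 0.83
127 [138. 135.  25.] 0.98
128 [132. 129.  26.] 0.98
129 [132. 128.  25.] 0.97
130 [137. 132.  25.] 0.96
```

Red has emerged by about 1.7 mm, which is half of the 4 mm line, so the blade is out 0.150. Releasing now.

Call:
{"method": "carry_out", "body": {
  "plan": [
    [0, 0, 0, 0, 0, 0, 0.2],
    [0, 0, 0, 0, 0, 0, 0.2],
    [0, 0, 0, 0, 0, 0, 0.2],
    [0, 0, 0, 0, 0, 0, 0.2],
    [0, 0, 0, 0, 0, -20, 0.2],
    [0, 0, 0, 0, 0, -80, 0.2],
    [0, 0, 0, 0, 0, -140, 0.2],
    [0, 0, 0, 0, 0, -140, 0.2]
  ]
}}

```text
t: 8.85
ee_pos: [0.556, 0.0993, 0.1363]
tool_rot: [[0.0, 1.0, 0.011], [0.868, -0.006, 0.497], [0.497, 0.009, -0.868]]
wrist_force: [0.3, 0.0, -0.4]
grip_width: 0.601
finger_force: 0.0
```

```bash
python3 - <<'E'
from h import *
red()
deltas(((.47,-.10,.25),tool(-3.8,0)),((.473,-.277,.15),tool(-3.8,0)))
t=capture("top"); cv2.imwrite("pics/c5.png",np.vstack([grid(t,115,220,80,34,9)]))
E
```

```text
122 [46. 37.  3.] 0.81
123 [26. 23.  2.] 0.88
124 [21.  2.  4.] 0.11
125 [86. 29.  6.] 0.34
126 [128. 106.  20.] 0.83
127 [137. 134.  25.] 0.98
128 [132. 129.  25.] 0.98
129 [130. 126.  24.] 0.97
130 [133. 128.  25.] 0.96
now [0.5522 0.1035 0.1323] F [0.5 0.6 0.6] w 0.601 t 9.0 q [ 0.24  0.83 -0.36  1.88 -0.54  0.52  0.48]
[-0.017, -0.524, 0.065] [-117.3, -82.2, -203.7]
[-0.017, -0.524, 0.065] [-320.5, -79.2, -205.8]
```

View pics/c5.png

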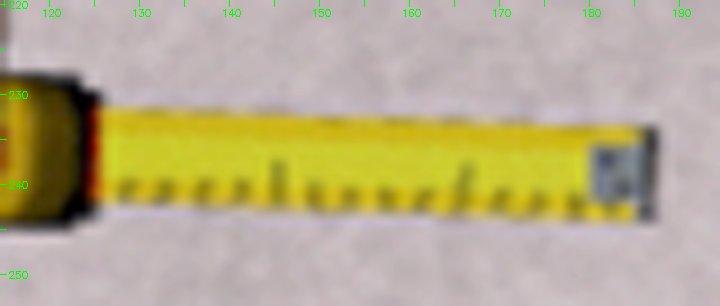

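Call:
{"method": "carry_out", "body": {
  "plan": [
    [-0.017, -0.524, 0.065, -117, -82, -204, 1],
    [-0.017, -0.524, 0.065, -117, -82, -204, 1],
    [-0.017, -0.524, 0.065, -117, -82, -204, 1],
    [-0.017, -0.524, 0.065, -117, -82, -204, 1],
    [-0.017, -0.524, 0.065, -320, -79, -206, 1],
    [-0.017, -0.524, 0.065, -320, -79, -206, 1],
    [-0.017, -0.524, 0.065, -320, -79, -206, 1],
    [-0.017, -0.524, 0.065, -320, -79, -206, 1],
    [-0.017, -0.524, 0.065, -320, -79, -206, 1],
    [-0.017, -0.524, 0.065, -320, -79, -206, 1]
  ]
}}

```text
t: 10.3
ee_pos: [0.4743, -0.2742, 0.1503]
tool_rot: [[0.064, 0.998, 0.0], [0.998, -0.064, 0.002], [0.002, -0.0, -1.0]]
wrist_force: [-0.2, 0.8, -0.5]
grip_width: 0.999
finger_force: 0.0
```

```bash
python3 - <<'E'
from h import *
deltas(((.473,-.277,.020),tool(-3.8,0)))
P=[ray("top",p,z) for p,z in(((186.5,234),.023),((186.5,243.5),.023),((127,231.9),.014),((127,241.9),.014),((180,233.6),.014),((180,243.4),.014))]
print(np.round(P,4))
c1=(P[2]+P[3])/2;c2=(P[4]+P[5])/2;d=c1-c2;print("blade yaw",np.degrees(np.arctan2(d[1],d[0])),"hook",(P[0]+P[1])/2, "blade x at hook",c2+(c2-c1)*.015/.12)
E
```

```text
now [ 0.4743 -0.2742  0.1503] F [-0.2  0.8 -0.5] w 0.999 t 10.3 q [ 0.37  0.71  0.13  1.89 -0.16  0.56  0.53]
[-0.0, -0.002, 0.003] [-3.1, -1.1, 130.3]
[[0.5609 0.1783 0.023 ]
 [0.5381 0.1777 0.023 ]
 [0.5643 0.3245 0.014 ]
 [0.5402 0.3237 0.014 ]
 [0.5618 0.1957 0.014 ]
 [0.5382 0.1951 0.014 ]]
blade yaw 88.99111892628697 hook [0.54948166 0.17802379 0.023     ] blade x at hook [0.54969604 0.17930549 0.014     ]
```

Call:
{"method": "carry_out", "body": {
  "plan": [
    [0, 0, 0, -3, -1, 60, 1],
    [0, 0, 0, -3, -1, 100, 1],
    [0, 0, 0, -3, -1, 120, 1],
    [0, 0, 0, -3, -1, 130, 1],
    [0, 0, 0, -3, -1, 130, 1],
    [0, 0, 0, -3, -1, 130, -1],
    [0, 0, 0, -3, -1, 130, -1],
    [0, 0, 0, -3, -1, 130, -1],
    [0, 0, 0, -3, -1, 130, -1],
    [0, 0, 0, -3, -1, 130, -1]
  ],
  "grip_force": 40
}}

```text
t: 11.55
ee_pos: [0.4729, -0.28, 0.0214]
tool_rot: [[0.067, 0.998, 0.002], [0.998, -0.067, -0.001], [-0.001, 0.002, -1.0]]
wrist_force: [0.1, 0.7, 5.7]
grip_width: 0.67
finger_force: 41.8
```

Call:
{"method": "carry_out", "body": {
  "plan": [
    [0, 0, 0, 0, 0, -10, -1],
    [0, 0, 0, 0, 0, -40, -1],
    [0, 0, 0, 0, 0, -100, -1],
    [0, 0, 0, 0, 0, -140, -1],
    [0, 0, 0, 0, 0, -140, -1]
  ]
}}

```text
t: 12.18
ee_pos: [0.4739, -0.2808, 0.1634]
tool_rot: [[0.067, 0.998, 0.006], [0.998, -0.067, -0.003], [-0.003, 0.006, -1.0]]
wrist_force: [0.5, 0.2, -4.7]
grip_width: 0.66
finger_force: 44.8
```

```bash
python3 - <<'E'
from h import *
Rt=tool(-1,0)
deltas(((.5,-.07,.17),Rt),((.549,.10,.15),Rt))
E
```

```text
now [ 0.4739 -0.2808  0.1634] F [ 0.5  0.2 -4.7] w 0.66 t 12.175 q [ 0.37  0.69  0.14  1.88 -0.16  0.58  0.54]
[0.006, 0.003, -0.05] [212.1, 11.9, -7.2]
[0.006, 0.003, -0.05] [385.1, 49.3, 12.5]
```

Call:
{"method": "carry_out", "body": {
  "plan": [
    [0.006, 0.003, -0.05, 60, 4, -7, -1],
    [0.006, 0.003, -0.05, 110, 7, -7, -1],
    [0.006, 0.003, -0.05, 160, 9, -7, -1],
    [0.006, 0.003, -0.05, 212, 12, -7, -1],
    [0.006, 0.003, -0.05, 260, 22, -7, -1],
    [0.006, 0.003, -0.05, 310, 32, 0, -1],
    [0.006, 0.003, -0.05, 355, 42, 7, -1],
    [0.006, 0.003, -0.05, 385, 49, 12, -1],
    [0.006, 0.003, -0.05, 385, 49, 12, -1],
    [0.006, 0.003, -0.05, 385, 49, 12, -1],
    [0.006, 0.003, -0.05, 385, 49, 12, -1],
    [0.006, 0.003, -0.05, 385, 49, 12, -1]
  ]
}}

```text
t: 13.68
ee_pos: [0.5468, 0.0999, 0.1482]
tool_rot: [[0.019, 1.0, -0.006], [1.0, -0.019, 0.003], [0.003, -0.006, -1.0]]
wrist_force: [-1.3, -0.0, -5.2]
grip_width: 0.657
finger_force: 44.8
```

```bash
python3 - <<'E'
from h import *
deltas(((.549,.122,.024),tool(-1,0)))
t=capture("top");s=capture("side")
o=np.hstack([grid(t,150,190,100,100,4),grid(s,140,110,100,100,4)]); cv2.imwrite("pics/c6.png",o)
E
```

```text
now [0.5468 0.0999 0.1482] F [-1.3 -0.  -5.2] w 0.657 t 13.675 q [-0.39  0.73  0.21  1.86 -0.27  0.58 -0.02]
[-0.006, -0.003, -0.001] [21.8, 2.5, 124.2]
```

View pics/c6.png

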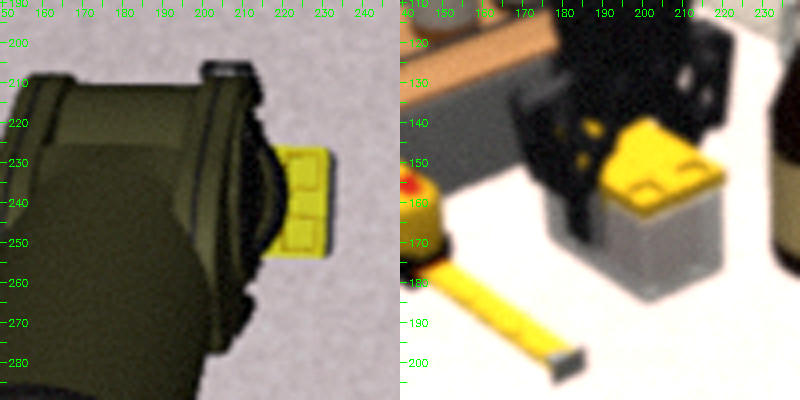

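The top view shows the held tub's rear lid edge at about column 231.5, rows 227 to 254. From that I can work out where the tub sits in the hand.

```bash
python3 - <<'E'
from h import *
z=.1988
t=capture("top"); hsv=cv2.cvtColor(t,cv2.COLOR_RGB2HSV)
m=cv2.inRange(hsv,np.array(YEL[0]),np.array(YEL[1]))[215:265,205:245]
ys,xs=np.nonzero(m); print("cols max",xs.max()+205, "rows at col 222..230",[(c+205,np.nonzero(m[:,c])[0].min()+215,np.nonzero(m[:,c])[0].max()+215) for c in(19,21,23,24,25)])
G=t[:,:,0].astype(int)
print("row profile",G[240,226:237],G[231,226:237], G[250,226:237]); print("col",G[222:231,225],G[250:260,225])
for p in((231.5,227),(231.5,254.3)): print(ray("top",p,z).round(4))
E
```

```text
cols max 231 rows at col 222..230 [(224, np.int64(226), np.int64(253)), (226, np.int64(227), np.int64(253)), (228, np.int64(227), np.int64(253)), (229, np.int64(227), np.int64(253)), (230, np.int64(227), np.int64(253))]
row profile [133 132 134 136 123  84  46  87 125 134 132] [135 134 131 128 132 104  54  55 105 129 128] [135 133 127 129 107  55  44 106 138 135 132]
col [132 133 133 133 133 131 121 123 133] [133 129 124 133 133 129 129 129 129 129]
[0.5732 0.0535 0.1988]
[0.5168 0.0524 0.1988]
```

```bash
python3 - <<'E'
from h import *
deltas(((.5495,.1235,.040),tool(-1,0)),((.5495,.1235,.0215),tool(-1,0)))
E
```

```text
now [0.547  0.1007 0.1483] F [ 0.1  0.7 -3.7] w 0.665 t 13.825 q [-0.39  0.73  0.21  1.86 -0.27  0.58 -0.02]
[-0.006, -0.003, -0.0] [22.6, 2.7, 108.3]
[-0.006, -0.003, -0.0] [22.5, 2.8, 126.8]
```

Call:
{"method": "carry_out", "body": {
  "plan": [
    [-0.006, -0.003, 0, 22.6, 2.7, 20, -1],
    [-0.006, -0.003, 0, 22.6, 2.7, 60, -1],
    [-0.006, -0.003, 0, 22.6, 2.7, 90, -1],
    [-0.006, -0.003, 0, 22.6, 2.7, 108, -1],
    [-0.006, -0.003, 0, 22.6, 2.7, 118, -1],
    [-0.006, -0.003, 0, 22.6, 2.7, 122, -1],
    [-0.006, -0.003, 0, 22.6, 2.7, 124, -1],
    [-0.006, -0.003, 0, 22.6, 2.7, 124, -1],
    [-0.006, -0.003, 0, 22.6, 2.7, 124, -1]
  ]
}}

```text
t: 14.95
ee_pos: [0.5497, 0.1242, 0.0247]
tool_rot: [[0.017, 1.0, 0.001], [1.0, -0.017, 0.0], [0.0, 0.001, -1.0]]
wrist_force: [0.6, 0.2, -5.4]
grip_width: 0.666
finger_force: 44.8
```

```bash
python3 - <<'E'
from h import *
deltas(((.5495,.1235,.0215),tool(-1,0)))
t=capture("top");s=capture("side")
o=np.hstack([grid(s,150,160,66,66,6),grid(t,150,205,66,66,6)]); cv2.imwrite("pics/c7.png",o)
E
```

```text
now [0.5497 0.1242 0.0247] F [ 0.6  0.2 -5.4] w 0.666 t 14.95 q [-0.38  0.94  0.13  1.89 -0.32  0.33 -0.01]
[0.001, -0.0, 0.001] [-0.7, -0.2, 3.2]
```

View pics/c7.png

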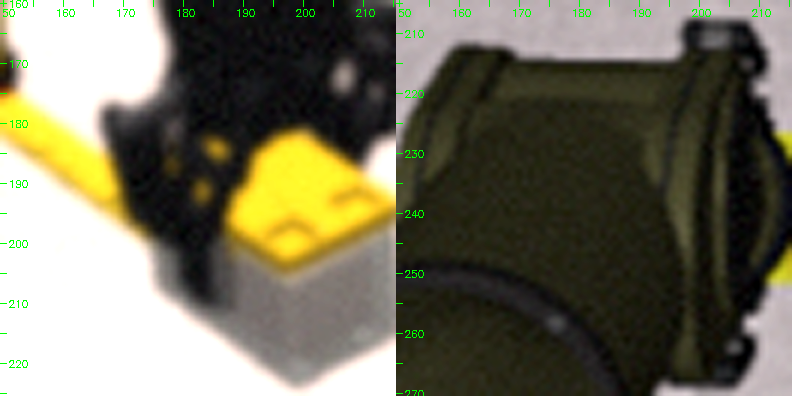

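The hook is hidden behind the finger, so I'll feel for it. The tub hangs about 3 mm up, and the arm gives about 0.4 mm/N, so I'll take small steps and watch the y force.

Call:
{"method": "carry_out", "body": {
  "plan": [
    [0, 0, 0, 0.5, 0, 1, -1],
    [0, 0, 0, 1, 0, 1, -1],
    [0, 0, 0, 1, 0, 1, -1]
  ]
}}

```text
t: 15.42
ee_pos: [0.5493, 0.1252, 0.0232]
tool_rot: [[0.017, 1.0, -0.0], [1.0, -0.017, 0.0], [0.0, -0.0, -1.0]]
wrist_force: [-0.1, -0.2, -4.1]
grip_width: 0.663
finger_force: 44.8
```

Call:
{"method": "carry_out", "body": {
  "plan": [
    [0, 0, 0, 0.5, 0, 0, -1],
    [0, 0, 0, 0.7, 0, 0, -1],
    [0, 0, 0, 0.7, 0, 0, -1]
  ]
}}

```text
t: 15.8
ee_pos: [0.5494, 0.1258, 0.0232]
tool_rot: [[0.017, 1.0, 0.0], [1.0, -0.017, 0.0], [0.0, 0.0, -1.0]]
wrist_force: [0.0, -0.0, -5.0]
grip_width: 0.667
finger_force: 44.8
```

Call:
{"method": "carry_out", "body": {
  "plan": [
    [0, 0, 0, 0.5, 0, 0, -1],
    [0, 0, 0, 0.7, 0, 0, -1],
    [0, 0, 0, 0.7, 0, 0, -1]
  ]
}}

```text
t: 16.18
ee_pos: [0.5494, 0.1265, 0.0232]
tool_rot: [[0.017, 1.0, 0.0], [1.0, -0.017, -0.0], [-0.0, 0.0, -1.0]]
wrist_force: [0.7, 0.5, -4.6]
grip_width: 0.665
finger_force: 44.8
```

Call:
{"method": "carry_out", "body": {
  "plan": [
    [0, 0, 0, 0.5, 0, 0, -1],
    [0, 0, 0, 0.5, 0, 0, -1]
  ]
}}

```text
t: 16.42
ee_pos: [0.5494, 0.1271, 0.0232]
tool_rot: [[0.017, 1.0, 0.0], [1.0, -0.017, 0.0], [0.0, 0.0, -1.0]]
wrist_force: [0.5, 0.6, -4.1]
grip_width: 0.665
finger_force: 44.8
```

Call:
{"method": "carry_out", "body": {
  "plan": [
    [0, 0, 0, 0.5, 0, 0, -1],
    [0, 0, 0, 0.5, 0, 0, -1]
  ]
}}

```text
t: 16.68
ee_pos: [0.5494, 0.1276, 0.0232]
tool_rot: [[0.017, 1.0, 0.0], [1.0, -0.017, 0.0], [0.0, 0.0, -1.0]]
wrist_force: [-0.3, -0.5, -3.6]
grip_width: 0.663
finger_force: 44.8
```

```bash
python3 -c "
from h import *
red();deltas()"
```

```text
122 [45. 37.  3.] 0.81
123 [25. 22.  3.] 0.87
124 [20.  1.  3.] 0.06
125 [84. 29.  7.] 0.34
126 [125. 103.  18.] 0.83
127 [135. 132.  26.] 0.98
128 [129. 127.  24.] 0.98
129 [127. 123.  24.] 0.97
130 [130. 126.  24.] 0.96
now [0.5494 0.1275 0.0232] F [-0.2 -0.5 -4.3] w 0.665 t 16.825 q [-0.39  0.94  0.13  1.89 -0.33  0.33 -0.02]
```

Red is unchanged and there's no contact yet. Continuing.

Call:
{"method": "carry_out", "body": {
  "plan": [
    [0, 0, 0, 0.5, 0, 0, -1],
    [0, 0, 0, 0.5, 0, 0, -1]
  ]
}}

```text
t: 17.08
ee_pos: [0.5494, 0.128, 0.0232]
tool_rot: [[0.017, 1.0, 0.0], [1.0, -0.017, 0.0], [0.0, 0.0, -1.0]]
wrist_force: [0.4, -0.4, -4.8]
grip_width: 0.665
finger_force: 44.8
```

Call:
{"method": "carry_out", "body": {
  "plan": [
    [0, 0, 0, 0.5, 0, 0, -1],
    [0, 0, 0, 0.5, 0, 0, -1]
  ]
}}

```text
t: 17.32
ee_pos: [0.5494, 0.1286, 0.0232]
tool_rot: [[0.017, 1.0, 0.0], [1.0, -0.017, 0.0], [0.0, 0.0, -1.0]]
wrist_force: [0.1, 0.0, -4.1]
grip_width: 0.668
finger_force: 44.8
```

Call:
{"method": "carry_out", "body": {
  "plan": [
    [0, 0, 0, 0.5, 0, 0, -1],
    [0, 0, 0, 0.5, 0, 0, -1]
  ]
}}

```text
t: 17.58
ee_pos: [0.5495, 0.1291, 0.0232]
tool_rot: [[0.017, 1.0, 0.0], [1.0, -0.017, 0.0], [0.0, 0.0, -1.0]]
wrist_force: [-0.3, 0.0, -3.9]
grip_width: 0.662
finger_force: 44.8
```

Call:
{"method": "carry_out", "body": {
  "plan": [
    [0, 0, 0, 0.4, 0, 0, -1],
    [0, 0, 0, 0.4, 0, 0, -1]
  ]
}}

```text
t: 17.82
ee_pos: [0.5494, 0.1293, 0.0232]
tool_rot: [[0.017, 1.0, 0.0], [1.0, -0.017, -0.0], [-0.0, 0.0, -1.0]]
wrist_force: [-0.6, 0.4, -4.6]
grip_width: 0.661
finger_force: 44.9
```

```bash
python3 -c "
from h import *
red();deltas()"
```

```text
122 [45. 37.  3.] 0.82
123 [26. 22.  3.] 0.86
124 [20.  1.  3.] 0.07
125 [84. 29.  6.] 0.34
126 [125. 103.  19.] 0.83
127 [134. 132.  25.] 0.98
128 [130. 126.  24.] 0.97
129 [127. 123.  23.] 0.97
130 [130. 126.  24.] 0.96
now [0.5495 0.1294 0.0232] F [ 1.1 -0.5 -4.7] w 0.662 t 17.975 q [-0.39  0.94  0.13  1.89 -0.33  0.33 -0.02]
```

Call:
{"method": "carry_out", "body": {
  "plan": [
    [0, 0, 0, 0.5, 0, 0, -1],
    [0, 0, 0, 0.5, 0, 0, -1]
  ]
}}

```text
t: 18.23
ee_pos: [0.5494, 0.1294, 0.0232]
tool_rot: [[0.017, 1.0, -0.0], [1.0, -0.017, -0.001], [-0.001, -0.0, -1.0]]
wrist_force: [-0.2, -0.7, -3.4]
grip_width: 0.665
finger_force: 44.9
```

Call:
{"method": "carry_out", "body": {
  "plan": [
    [0, 0, 0, 0.5, 0, 0, -1],
    [0, 0, 0, 0.5, 0, 0, -1]
  ]
}}

```text
t: 18.48
ee_pos: [0.5494, 0.1295, 0.0233]
tool_rot: [[0.018, 1.0, -0.0], [1.0, -0.018, -0.001], [-0.001, -0.0, -1.0]]
wrist_force: [-0.8, -4.2, -2.9]
grip_width: 0.665
finger_force: 44.9
```

Contact at TCP y of about 0.1294, with the position stalled and −4.2 N. I'll back off to leave about 0.6 mm and set the tub down.

Call:
{"method": "carry_out", "body": {
  "plan": [
    [0, 0, 0, -1.6, 0, 0, -1],
    [0, 0, 0, -1.6, 0, 0, -1],
    [0, 0, 0, -1.6, 0, 0, -1]
  ]
}}

```text
t: 18.85
ee_pos: [0.5495, 0.1294, 0.0232]
tool_rot: [[0.016, 1.0, 0.0], [1.0, -0.016, 0.001], [0.001, 0.0, -1.0]]
wrist_force: [0.7, -1.0, -4.6]
grip_width: 0.664
finger_force: 44.9
```

Call:
{"method": "carry_out", "body": {
  "plan": [
    [0, 0, 0, 0, 0, 0.7, -1],
    [0, 0, 0, 0, 0, 1.4, -1],
    [0, 0, 0, 0, 0, 2, -1],
    [0, 0, 0, 0, 0, 2, -1]
  ]
}}

```text
t: 19.35
ee_pos: [0.5494, 0.129, 0.0215]
tool_rot: [[0.017, 1.0, 0.0], [1.0, -0.017, 0.0], [0.0, 0.0, -1.0]]
wrist_force: [-1.5, 0.3, 0.7]
grip_width: 0.665
finger_force: 45.2
```

```bash
python3 -c "
from h import *
red();deltas()"
```

```text
122 [44. 36.  2.] 0.8
123 [25. 22.  2.] 0.88
124 [21.  2.  4.] 0.09
125 [84. 28.  7.] 0.34
126 [125. 103.  19.] 0.83
127 [134. 131.  24.] 0.98
128 [129. 126.  24.] 0.98
129 [127. 123.  23.] 0.97
130 [130. 126.  23.] 0.97
now [0.5494 0.129  0.0215] F [-1.2  0.2  1.5] w 0.665 t 19.5 q [-0.39  0.94  0.13  1.89 -0.33  0.33 -0.02]
```

Call:
{"method": "carry_out", "body": {
  "plan": [
    [0, 0, 0, 0, 0, 0, 1],
    [0, 0, 0, 0, 0, 0, 1],
    [0, 0, 0, 0, 0, 0, 1],
    [0, 0, 0, 0, 0, 0, 1],
    [0, 0, 0, 0, 0, 0, 1],
    [0, 0, 0, 0, 0, -30, 1],
    [0, 0, 0, 0, 0, -90, 1],
    [0, 0, 0, 0, 0, -150, 1],
    [0, 0, 0, 0, 0, -180, 1],
    [0, 0, 0, 0, 0, -180, 1]
  ]
}}

```text
t: 20.75
ee_pos: [0.551, 0.1291, 0.2037]
tool_rot: [[0.017, 1.0, 0.005], [1.0, -0.017, 0.002], [0.002, 0.005, -1.0]]
wrist_force: [-0.5, 0.5, 0.5]
grip_width: 0.997
finger_force: 0.0
```

```bash
python3 - <<'E'
from h import *
red()
deltas(((.6167,-.1213,.15),tool(32.7,0)),((.6167,-.1213,.012),tool(32.7,0)))
E
```

```text
122 [38. 37. 23.] 0.97
123 [43. 42. 25.] 0.98
124 [44. 43. 26.] 0.98
125 [44. 43. 26.] 0.97
126 [37. 36. 22.] 0.97
127 [25. 25. 14.] 0.99
128 [29. 28. 16.] 0.96
129 [40. 39. 23.] 0.97
130 [41. 40. 25.] 0.97
now [0.5484 0.1288 0.2001] F [-0.3 -0.3  0.2] w 1.0 t 20.9 q [-0.47  0.66  0.27  1.8  -0.25  0.71 -0.08]
[-0.002, -0.0, -0.587] [-248.9, 72.6, 50.0]
[-0.002, -0.0, -0.587] [-248.8, 72.9, 188.0]
```

Call:
{"method": "carry_out", "body": {
  "plan": [
    [0, 0, -0.587, -249, 73, 20, 1],
    [0, 0, -0.587, -249, 73, 20, 1],
    [0, 0, -0.587, -249, 73, 20, 1],
    [0, 0, -0.587, -249, 73, 20, 1],
    [0, 0, -0.587, -249, 73, 20, 1],
    [0, 0, -0.587, -249, 73, 50, 1],
    [0, 0, -0.587, -249, 73, 50, 1],
    [0, 0, -0.587, -249, 73, 50, 1]
  ]
}}

```text
t: 21.9
ee_pos: [0.6181, -0.1203, 0.1511]
tool_rot: [[-0.541, 0.841, -0.001], [0.841, 0.541, 0.001], [0.001, -0.0, -1.0]]
wrist_force: [0.2, 0.3, 0.2]
grip_width: 0.998
finger_force: 0.0
```

```bash
python3 - <<'E'
from h import *
red()
deltas(((.6167,-.1213,.012),tool(32.7,0)))
t=capture("top")
b=lid(t,*YEL,(160,205,70,65),.072); print("base",b)
cv2.imwrite("pics/c8.png",np.hstack([grid(t,120,200,100,75,4),grid(capture("side"),130,130,100,75,4)]))
E
```

```text
122 [44. 36.  2.] 0.8
123 [25. 22.  2.] 0.88
124 [20.  1.  3.] 0.06
125 [84. 29.  7.] 0.34
126 [125. 103.  19.] 0.83
127 [134. 131.  25.] 0.98
128 [129. 126.  24.] 0.98
129 [127. 123.  24.] 0.97
130 [130. 126.  24.] 0.96
now [ 0.6188 -0.1209  0.1521] F [-0.  -0.4 -0.3] w 0.996 t 22.05 q [ 0.1   0.79  0.04  1.63 -0.05  0.72  0.73]
[0.001, 0.001, 0.0] [1.0, -2.2, 140.1]
base (array([0.5498, 0.1566, 0.072 ]), 90.69, array([0.1484, 0.0576]), [[160.0, 226.0], [224.0, 226.0], [224.0, 251.0], [160.0, 251.0]])
```

View pics/c8.png

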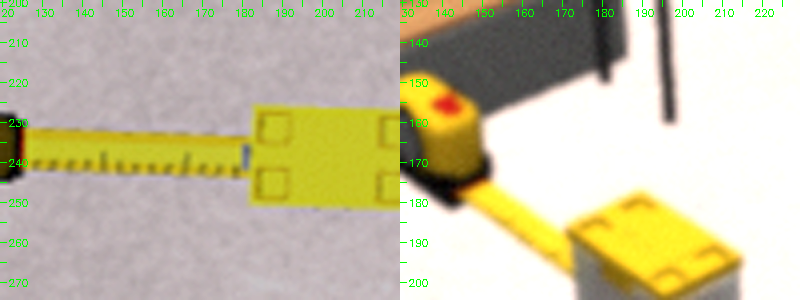

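The yellow tub stands in line, with its end at about column 182 right at the hook, and the red line is unchanged. Now I'll grasp the small tub and measure the base lid precisely.

Call:
{"method": "carry_out", "body": {
  "plan": [
    [0, 0, 0, 1, -2, 60, 1],
    [0, 0, 0, 1, -2, 110, 1],
    [0, 0, 0, 1, -2, 130, 1],
    [0, 0, 0, 1, -2, 140, 1],
    [0, 0, 0, 1, -2, 140, 1],
    [0, 0, 0, 1, -2, 140, -1],
    [0, 0, 0, 1, -2, 140, -1],
    [0, 0, 0, 1, -2, 140, -1],
    [0, 0, 0, 1, -2, 140, -1],
    [0, 0, 0, 1, -2, 140, -1]
  ],
  "grip_force": 30
}}

```text
t: 23.4
ee_pos: [0.6171, -0.1219, 0.0128]
tool_rot: [[-0.54, 0.842, 0.003], [0.842, 0.54, -0.0], [-0.002, 0.002, -1.0]]
wrist_force: [-1.2, 0.5, 7.6]
grip_width: 0.676
finger_force: 32.0
```

```bash
cat >> h.py <<'E'
def base_lid(t,z=.072,roi=(150,205,80,65),k=17,col=YEL):
    x,y,w,h=roi
    m=cv2.inRange(cv2.cvtColor(t,cv2.COLOR_RGB2HSV),np.array(col[0]),np.array(col[1]))[y:y+h,x:x+w]
    m=cv2.morphologyEx(cv2.morphologyEx(m,cv2.MORPH_CLOSE,np.ones((5,5),np.uint8)),cv2.MORPH_OPEN,np.ones((k,k),np.uint8))
    c=max(cv2.findContours(m,cv2.RETR_EXTERNAL,cv2.CHAIN_APPROX_NONE)[0],key=cv2.contourArea)
    M=cv2.moments(m,True); ang=.5*np.degrees(np.arctan2(2*M["mu11"],M["mu20"]-M["mu02"])); cx,cy=M["m10"]/M["m00"]+x,M["m01"]/M["m00"]+y
    a=np.radians(ang); P=ray("top",(cx,cy),z); Q=ray("top",(cx-20*np.cos(a),cy-20*np.sin(a)),z); d=Q-P
    return P.round(4),round(float(np.degrees(np.arctan2(d[1],d[0]))),2),cv2.boundingRect(c)
E
python3 - <<'E'
from h import *
t=capture("top"); print(base_lid(t))
deltas()
E
```

```text
(array([0.5491, 0.13  , 0.072 ]), 89.21, (33, 22, 42, 25))
now [ 0.6171 -0.122   0.0128] F [0.3 0.3 7.2] w 0.675 t 23.45 q [ 0.11  0.99  0.03  1.68 -0.05  0.46  0.74]
```

Call:
{"method": "carry_out", "body": {
  "plan": [
    [0, 0, 0, 0, 0, -10, -1],
    [0, 0, 0, 0, 0, -40, -1],
    [0, 0, 0, 0, 0, -100, -1],
    [0, 0, 0, 0, 0, -140, -1],
    [0, 0, 0, 0, 0, -140, -1]
  ]
}}

```text
t: 24.08
ee_pos: [0.6184, -0.1222, 0.1552]
tool_rot: [[-0.539, 0.842, 0.008], [0.842, 0.54, -0.001], [-0.005, 0.006, -1.0]]
wrist_force: [-1.1, 0.1, -2.3]
grip_width: 0.673
finger_force: 33.3
```

```bash
python3 - <<'E'
from h import *
deltas(((.549,.12,.15),tool(-.9,0)))
E
```

```text
now [ 0.6184 -0.1222  0.1552] F [-1.1  0.1 -2.3] w 0.673 t 24.075 q [ 0.1   0.78  0.04  1.63 -0.05  0.72  0.73]
[0.007, 0.003, 0.586] [241.4, 72.2, 4.4]
```

Call:
{"method": "carry_out", "body": {
  "plan": [
    [0.007, 0.003, 0.12, 50, 15, 4, -1],
    [0.007, 0.003, 0.25, 100, 30, 4, -1],
    [0.007, 0.003, 0.38, 150, 45, 4, -1],
    [0.007, 0.003, 0.5, 195, 58, 4, -1],
    [0.007, 0.003, 0.586, 225, 67, 4, -1],
    [0.007, 0.003, 0.586, 241, 72, 4, -1],
    [0.007, 0.003, 0.586, 241, 72, 4, -1],
    [0.007, 0.003, 0.586, 241, 72, 4, -1],
    [0.007, 0.003, 0.586, 241, 72, 4, -1]
  ]
}}

```text
t: 25.2
ee_pos: [0.5471, 0.118, 0.1473]
tool_rot: [[0.019, 1.0, -0.007], [1.0, -0.019, 0.0], [-0.0, -0.007, -1.0]]
wrist_force: [0.0, 0.4, -2.7]
grip_width: 0.674
finger_force: 33.2
```

```bash
python3 - <<'E'
from h import *
t=capture("top"); deltas(((.5492,.1303,.10),tool(-.9,0)))
z=.048+np.array(state()["ee_pos"])[2]-.0128
m=cv2.inRange(cv2.cvtColor(t,cv2.COLOR_RGB2HSV),np.array(BLU[0]),np.array(BLU[1]))
ys,xs=np.nonzero(m[190:290,150:260]); print(z,xs.min()+150,xs.max()+150,ys.min()+190,ys.max()+190)
B=t[:,:,2].astype(int)
for r in(228,234,240,246,250): print(r,B[r,212:236])
for c in(218,221): print(c,B[218:262,c])
cv2.imwrite("pics/c9.png",np.hstack([grid(t,160,190,100,100,4),grid(capture("side"),140,110,100,100,4)]))
E
```

```text
now [0.547  0.1184 0.1473] F [ 0.2  0.6 -1.6] w 0.673 t 25.25 q [-0.44  0.74  0.25  1.85 -0.3   0.59 -0.02]
[-0.007, -0.0, -0.002] [11.9, 2.3, 47.3]
0.18247917060175992 206 224 227 253
228 [115 105  90  88  97  97  95  96  96  94  98 109  87  76 104 118 121 122
 121 120 121 123 124 121]
234 [ 63  87  87 103 115 114 113 115 117 108 106 112  85  38  68 111 129 128
 127 128 124 124 123 126]
240 [ 48  97 117 115 114 116 115 115 115 115 116 106  69  39  82 117 127 124
 126 127 127 124 125 127]
246 [101  87  95 114 116 115 115 114 115 106 106  98  55  39  89 119 126 125
 126 124 123 125 122 125]
250 [107  85  97 115 116 115 115 114 116 102 103  88  41  49 103 127 125 123
 121 120 122 126 128 127]
218 [121 118 120 123 123 123 126 122 120 109  95 107 116 114 116 115 113 114
 102  97 113 116 115 113 112 102 100 115 115 112 113 114 115 109  90 114
 121 123 121 120 123 126 125 125]
221 [127 130 128 124 122 121 125 127 123 110  94  97 114 109 109 110 108 110
 104  95 116 115 115 114 112 100  88  99 106 106 102 100 102  99  97 114
 121 125 127 126 122 120 121 124]
```

View pics/c9.png

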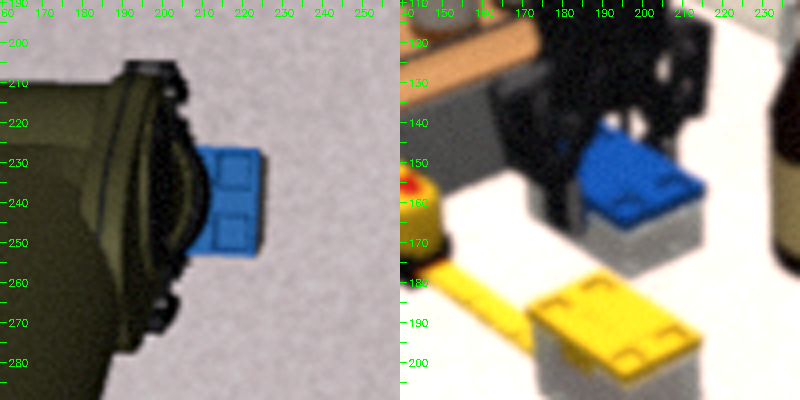

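The blue tub is held level. Its rear lid edge is at about column 223.8 and its centre row at about 240 in the top view. I'll compute the offset in the hand.

```bash
python3 - <<'E'
from h import *
e=ray("top",(223.8,240.0),.1825); p=np.array(state()["ee_pos"]); print("rear",e.round(4),"centre est",(e+[0.0008,.048,0]).round(4),"tcp",p.round(4))
deltas(((.5492,.1303,.10),tool(-.9,0)))
E
```

```text
rear [0.5462 0.0707 0.1825] centre est [0.547  0.1187 0.1825] tcp [0.5469 0.1187 0.1473]
now [0.5469 0.1187 0.1473] F [ 0.2 -0.7 -1.6] w 0.671 t 25.3 q [-0.44  0.74  0.25  1.85 -0.3   0.59 -0.02]
[-0.007, -0.0, -0.002] [11.6, 2.4, 47.2]
```

Call:
{"method": "carry_out", "body": {
  "plan": [
    [-0.007, 0, -0.002, 12, 2.3, 20, -1],
    [-0.007, 0, -0.002, 12, 2.3, 40, -1],
    [-0.007, 0, -0.002, 12, 2.3, 50, -1],
    [-0.007, 0, -0.002, 12, 2.3, 55, -1],
    [-0.007, 0, -0.002, 12, 2.3, 55, -1],
    [-0.007, 0, -0.002, 12, 2.3, 55, -1]
  ]
}}

```text
t: 26.05
ee_pos: [0.5491, 0.132, 0.0928]
tool_rot: [[0.014, 1.0, 0.001], [1.0, -0.014, 0.001], [0.001, 0.001, -1.0]]
wrist_force: [0.3, 0.1, -2.5]
grip_width: 0.676
finger_force: 33.2
```

```bash
python3 - <<'E'
from h import *
deltas(((.549,.1307,.0855),tool(-.9,0)),((.549,.1307,.0798),tool(-.9,0)))
E
```

```text
now [0.5491 0.132  0.0928] F [ 0.3  0.1 -2.5] w 0.676 t 26.05 q [-0.44  0.83  0.2   1.87 -0.34  0.47 -0.01]
[0.001, -0.001, 0.001] [-1.3, -0.1, 7.3]
[0.001, -0.001, 0.001] [-1.3, -0.1, 13.0]
```

Call:
{"method": "carry_out", "body": {
  "plan": [
    [0, 0, 0, -1.3, 0, 4, -1],
    [0, 0, 0, -1.3, 0, 7, -1],
    [0, 0, 0, -1.3, 0, 8.5, -1],
    [0, 0, 0, -1.3, 0, 10, -1],
    [0, 0, 0, -1.3, 0, 10, -1]
  ]
}}

```text
t: 26.68
ee_pos: [0.5485, 0.1308, 0.0821]
tool_rot: [[0.014, 1.0, -0.001], [1.0, -0.014, 0.001], [0.001, -0.001, -1.0]]
wrist_force: [1.0, 0.6, -1.9]
grip_width: 0.674
finger_force: 33.2
```

The feet are already 2.7 mm below the lid's top with no contact, so they are in the recesses. Lowering the rest of the way.

Call:
{"method": "carry_out", "body": {
  "plan": [
    [0, 0, 0, 0, 0, 1, -1],
    [0, 0, 0, 0, 0, 1.8, -1],
    [0, 0, 0, 0, 0, 2.5, -1],
    [0, 0, 0, 0, 0, 2.5, -1]
  ]
}}

```text
t: 27.18
ee_pos: [0.5487, 0.1308, 0.0799]
tool_rot: [[0.014, 1.0, -0.0], [1.0, -0.014, 0.001], [0.001, -0.0, -1.0]]
wrist_force: [-0.4, 0.7, 0.1]
grip_width: 0.672
finger_force: 33.4
```

Seated: z is 0.0799 and the weight is off the wrist. I'll release and retreat.

Call:
{"method": "carry_out", "body": {
  "plan": [
    [0, 0, 0, 0, 0, 0, 0.6],
    [0, 0, 0, 0, 0, 0, 1],
    [0, 0, 0, 0, 0, 0, 1],
    [0, 0, 0, 0, 0, 0, 1],
    [0, 0, 0, 0, 0, 0, 1],
    [0, 0, 0, 0, 0, -20, 1],
    [0, 0, 0, 0, 0, -70, 1],
    [0, 0, 0, 0, 0, -120, 1],
    [0, 0, 0, 0, 0, -150, 1],
    [0, 0, 0, -200, 0, -150, 1],
    [0, 0, 0, -200, 0, -150, 1],
    [0, 0, 0, -200, 0, -150, 1],
    [0, 0, 0, -200, 0, -150, 1],
    [0, 0, 0, -200, 0, -150, 1]
  ]
}}

```text
t: 28.92
ee_pos: [0.5457, -0.0699, 0.2295]
tool_rot: [[0.016, 1.0, -0.001], [1.0, -0.016, 0.001], [0.001, -0.001, -1.0]]
wrist_force: [0.3, 1.2, -0.6]
grip_width: 1.0
finger_force: 0.0
```

```bash
python3 - <<'E'
from h import *
red(); t=capture("top");s=capture("side"); deltas()
print("small",base_lid(t,.115,(150,200,100,80),7,BLU))
cv2.imwrite("pics/c10.png",np.hstack([grid(t,115,195,120,90,3.3),grid(s,120,120,120,110,3.3)[:297]]))
E
```

```text
122 [44. 35.  3.] 0.81
123 [25. 22.  3.] 0.87
124 [20.  1.  3.] 0.07
125 [83. 27.  5.] 0.33
126 [123. 101.  19.] 0.83
127 [132. 129.  23.] 0.98
128 [127. 124.  24.] 0.98
129 [124. 121.  23.] 0.97
130 [128. 123.  23.] 0.97
now [ 0.5461 -0.067   0.2294] F [0.1 0.2 0. ] w 1.001 t 29.175 q [-0.13  0.61  0.28  1.81 -0.23  0.76  0.26]
small (array([0.5483, 0.1312, 0.115 ]), 89.29, (29, 26, 43, 27))
```

View pics/c10.png

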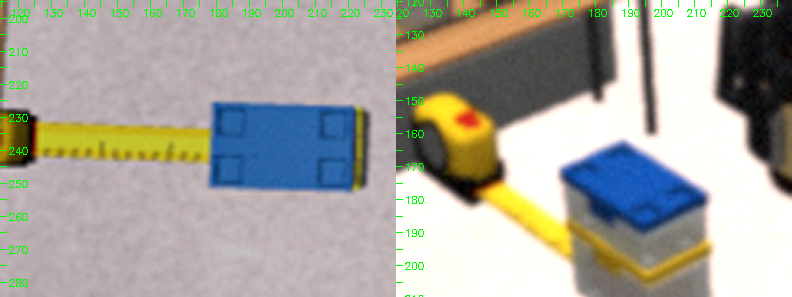

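The small tub sits level and aligned on the yellow lid (columns 178 to 222). The red line is at the mouth, and nothing else has moved.

```bash
python3 -c "
from rig import *
print(close_job())"
```

```text
the job is handed in; nothing more can be done
None
```

The job is handed in: the blade is out with its red line at the mouth, the yellow-lidded tub stands in line about half a millimetre from the hook, and the blue-lidded tub is seated in its lid recesses.

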